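# Load the chocolate mill and key its drive shaft home

### The arm

A 6-joint arm with a two-finger parallel gripper is mounted at the origin on the work surface. World frame = base frame: x ahead of the robot, y to its left, z up, the work surface at z = 0. Lengths are in m, angles in rad, forces in N, time in s.
With the tool pointing down it reaches from about 0.25 to 0.775 m from the base axis. Payload 4 kg.
Tool frame: the origin (TCP) lies midway between the tips of the shut fingers; the grasp point (between the pads) lies 19 mm behind it (robot.pinch_z is the distance from the TCP to the grasp point, in m); x points along the fingers, y is the direction in which the jaws open and shut, and the axes are right-handed (so a half turn about x gives the same grasp; the last joint's range is limited). The gripper opens to 94 mm and grips with 3 to 60 N. Pads are 16 mm wide; open, the fingers measure 119 mm over their backs; the gripper's body (75 mm by 177 mm) begins 78 mm behind the grasp point.
Start: joints at [-1.363, 0.087, 1.371, -0, 1.684, -0.103], TCP at [0.168, -0.524, 0.206] pointing down, gripper open.
Joint ranges: [-3.1, 3.1], [-0.76, 2.03], [0.27, 2.55], [-1.08, 4.22], [0.17, 2.65], [-2.57, 2.57]. Speed limits (rad/s): [2.79, 2.79, 3.14, 3.14, 3.14, 3.14].

### API

Orientations are given as [roll, pitch, yaw] about the fixed x, y, z axes, in that order (R = Rz(yaw) Ry(pitch) Rx(roll)).
In Python, from bench import robot, imaging gives the robot as it stands. The module is installed in compiled form; this text tells all that it offers.
- The arm moves only by the tool drive_tool, never from a script. Its argument "commands" is a list that holds one entry, the list of rows, each a list of 4 numbers: the shift along the tool's x, y, z as a fraction of full scale, then the turn about the tool's x as a fraction of full scale. A call has 1 to 20 rows; each row shifts and turns the commanded pose from where the row before left it, along the tool's axes as they then stand; what a row does not reach is not made up. Full scale, the value 1, is 0.25 m for a shift and 360 degrees for a turn. A row lasts 1/10 s, in which the tool goes at most 50 mm and 8.59 degrees, less where a joint would pass 70% of its speed; a pose out of reach is approached as far as the arm can. A call with a number of a shift or a turn outside -1 to 1 is refused whole. A call with a gripper value outside its range is refused whole. "grip" is the opening, from 0 (shut) to 1 (fully open), set as the call begins (left out, the last holds). The fingers move at their own pace and stop on an object; the grip force is fixed at half the most. Time passes only in rows, so rows that do not move let the fingers close. It gives the time, the measured TCP pose, the force and the opening at its end, in the units of the state.
- robot.get_obs(): the state, without advancing time (a new reading comes with each control period).
- imaging.snapshot(name): name is "side" or "top" or "wrist"; returns a dict with "pixels" (400x640x3 uint8, red, green, blue), "z_map" (400x640 float32, m along the optical axis (not along the pixel's ray), 0 where there is no reading), "mtx" (3x3 intrinsics, pixels), "extrinsics" (4x4, takes a point from world to camera coordinates). Camera axes: x right, y up, looking along -z (the intrinsics and any distortion apply to the point x, -y, -z); pixel columns grow to the right and rows downward; lengths in m; the calibration is good to about 2 mm. A picture is of the moment at which its call begins.
- robot.close_job(): hands the job in, once; it reports no verdict.
The state is a dict: "time": time; "joint_positions": joint angles; "qvel": joint speeds; "joint_torque": joint torques, N m; "tool_pos": TCP position; "ee_rot": TCP orientation; "wrist_force": force on the tool from outside, world axes, zero at the start; "wrist_torque": the same for the moment, N m; "width": finger opening in m.
Only numpy, scipy, OpenCV 4.12 (cv2) and the standard library are available. Lean on these libraries where they do the work, as an engineer would, in place of code of your own. Each camera call takes 0.05 s, during which the arm holds its last target.

### The job

Get the chocolate mill ready: tip its little steel pot right over by the bail handle so that all three chocolate lumps drop into the hopper, and swing the pot back upright. Then lift the keyed drive shaft out of its stand, put its nose into the mill's hub, turn it until the keys slip into the slot, and push it fully home against the spring until the collar is down on the hub. Finish while still gripping the shaft and holding it pressed home, and leave the other kitchen things where they stand.

Things in the scene. Friction and masses are not known exactly. Their poses are not given: they have to be found in the camera images.
- mill: The chocolate mill, fixed: white base 250 x 330 x 30 mm; origin on the table; x away from the robot, y to the pot's side, z up. It carries (mill frame, mm) the hub at x 0, y -115, and the pot's yoke and hopper at y +80. The yoke's uprights stand at x 0, y 9.5 and 150.5, 185 high; the hopper's rim is 115 high.
- pot_pivot (a point): Point on the pivot axis of the pot, at its middle, 175 mm above the table; axes as the mill's; the pot turns about this y axis. Pot: steel, 60 mm wide at its foot, 80 mm at its mouth, 66 mm high, its foot 36 mm below the pivot when upright.
- pot (a joint): Turn of the pot in rad: 0 upright (mouth up, a stop), grows to 2.35 (a stop) as the mouth swings away from the robot (to mill +x) and down over the hopper. Stiffish pivot (0.15 N m): it stays where it is left. The lumps have slid out by about 2.25.
- pot_handle (a point): Middle of the pot's black bail bar: round, 12 mm thick, 104 mm long, along mill y. From the pivot (mm, mill axes), at joint j: x = -104 cos j + 12 sin j, z = 104 sin j + 12 cos j: it starts on the robot's side, rises and goes over the top. Pinch it from above, fingers on its near and far side (58 mm of room between bar and pot); it turns in the grip. Axes turn with the pot.
- hopper (a point): Centre of the inner floor of the steel hopper, 69 mm above the table, 142 x 117 mm inside (x, y), walls 46 mm high; axes as the mill's. The hopper reaches under the pot and beyond it.
- hub_face (a point): Centre of the bore at the top face of the drive hub, a fixed square steel block 60 x 60 mm, top 110 mm above the table. Round bore 20 mm across, crossed by one straight slot 8 mm wide and 36 mm long along this point's x axis (either way round is the same). The sprung seat is 30 mm down the bore. z up. The hub's turn differs at each start.
- seat (a joint): How far the sprung seat in the bore is pushed down, m: 0 free, 0.010 when the shaft is fully home. The spring needs 6 N at first and 9 N at 0.010 and lifts the shaft if it is let go.
- stand: White plastic ring 68 mm across, 45 mm high, fixed to the table, hole 37 mm; the shaft hangs in it by its collar. Origin at the centre of its underside.
- shaft_grip (a point): Centre of the shaft's black grip bar, which is 56 mm along x, 24 mm thick along y, 32 mm high, flat sides; 85 mm above the nose's end, 90 mm above the table while in the stand. x is also the direction of the keys, z is up along the shaft. Grip it across y. Steel shaft, about 0.25 kg, loose.
- shaft_nose (a point): Lower end of the shaft, on its axis; axes as shaft_grip. Upwards: 14 mm of round nose, 18 mm thick, tapered tip; from 14 to 40 mm two opposite keys, 32 mm across along x, 6 mm wide; at 40 mm the collar, 40 mm across, 6 mm thick; 16 mm stem; grip bar from 69 mm. With 14 mm in the bore the keys lie on the hub's face until turned to the slot; at 40 mm the collar is on the face: home.
- lump0_mid (a point): Centre of a lump of dark chocolate, 21 x 20 x 18 mm, 11 g, loose; the three start in the pot.
- lump1_mid (a point): Centre of a lump of dark chocolate, 21 x 20 x 18 mm, 11 g, loose; the three start in the pot.
- lump2_mid (a point): Centre of a lump of dark chocolate, 21 x 20 x 18 mm, 11 g, loose; the three start in the pot.
- shaft: The shaft as a whole; origin and axes are those of shaft_nose.
- jar_mid (a point): Bystander: closed glass jar, 68 mm wide, 85 mm high; the point is 40 mm up. Leave alone.
- bowl_mid (a point): Bystander: white bowl, 110 mm wide, 45 mm high; the point is 20 mm up. Leave alone.
- mug_mid (a point): Bystander: white mug, 76 mm wide, 85 mm high; the point is 40 mm up. Leave alone.
- spoon_mid (a point): Bystander: spoon lying on the table; point at its origin. Leave alone.
- spatula_mid (a point): Bystander: wooden-handled spatula lying on the table; point at its origin. Leave alone.
- cutter_mid (a point): Bystander: steel ring cutter, 64 mm wide, 35 mm high; the point is half-way up. Leave alone.

How it is judged:
On the way, in this order (a step that is already met when the one before it is completed fails the run):
1. the pot is tipped well over (value of joint pot above 1.5 rad), for 0.1 s.
2. all three lumps lie in the hopper and the pot is upright again (x of lump0_mid in the frame of hopper between -0.072 and 0.072 m and y of lump0_mid in the frame of hopper between -0.06 and 0.06 m and z of lump0_mid in the frame of hopper between 0 and 0.046 m and x of lump1_mid in the frame of hopper between -0.072 and 0.072 m and y of lump1_mid in the frame of hopper between -0.06 and 0.06 m and z of lump1_mid in the frame of hopper between 0 and 0.046 m and x of lump2_mid in the frame of hopper between -0.072 and 0.072 m and y of lump2_mid in the frame of hopper between -0.06 and 0.06 m and z of lump2_mid in the frame of hopper between 0 and 0.046 m and value of joint pot below 0.2 rad), for 0.2 s.
3. the keys are in the slot of the hub (horizontal distance between shaft_nose and hub_face below 0.004 m and angle between shaft_nose's own z axis and vertical below 0.07 rad and angle between the x axis of shaft_nose and the x axis of hub_face, either way round below 0.15 rad and z of shaft_nose in the frame of hub_face below -0.02 m), for 0.1 s.
At the end, for the whole second after the job is handed in: Lumps in the hopper; pot within 0.2 rad of upright; shaft in the hub (axis within 4 mm, upright within 0.07 rad, keys along the slot within 0.15 rad), nose 37.5 mm or more below the hub face, seat down 7.5 mm or more, still, gripped with over 3 N (all of step 2 and horizontal distance between shaft_nose and hub_face below 0.004 m and angle between shaft_nose's own z axis and vertical below 0.07 rad and angle between the x axis of shaft_nose and the x axis of hub_face, either way round below 0.15 rad and z of shaft_nose in the frame of hub_face below -0.0375 m and value of joint seat above 0.0075 m and contact force between the fingers and shaft above 3 N and linear speed of shaft below 0.02 m/s); the arm keeps its last pose, push and grip.
It fails at once if another kitchen thing is pushed away by over 30 mm (distance of any of jar_mid, bowl_mid, mug_mid, spoon_mid, spatula_mid, cutter_mid from where it was at the start of the episode above 0.03 m).
It also fails if it takes over 67 s, if anything falls off the work surface, if the arm or the gripper's body presses on something with over 40 N, if the wrist force passes 120 N, or if a joint passes its speed limit or range.

## Working session

There is one attempt and no reset: what is moved stays moved. The work goes in short steps, Python scripts to look and compute and a tool call to move; the robot and the scene stay as the last step left them, time stands still between calls to the robot, and variables do not carry over. Pictures are saved under pics/ and viewed, and the job is handed in when it is done.

Besides the shell and the picture viewer there is one more tool, called after "Call:" as a command line: name --argument value ..., lists and objects as JSON in quotes. drive_tool: Moves the arm, as the interface text tells. Shift numbers are shares of 0.25 m and turn numbers shares of 360 degrees, none past 1 either way. Its arguments: {"type":"object","properties":{"commands":{"type":"array","items":{"type":"array","items":{"type":"array","items":{"type":"number","minimum":-1,"maximum":1}}}},"grip":{"type":"number"}},"required":["commands"]}

```bash
mkdir -p pics; cat > h.py <<'E'
import numpy as np, cv2
from bench import robot, imaging
def snap(n,f):
    s=imaging.snapshot(n); cv2.imwrite('pics/'+f+'.png',s['pixels'][:,:,::-1]); np.savez('pics/'+f+'.npz',**s); return s
def load(f): return dict(np.load('pics/'+f+'.npz'))
def ray(s,u,v):
    K=s['mtx'];E=s['extrinsics'];d=np.array([(u-K[0,2])/K[0,0],-(v-K[1,2])/K[1,1],-1.])
    R=E[:3,:3];return -R.T@E[:3,3],R.T@d
def onz(s,u,v,z):
    o,d=ray(s,u,v);return o+d*(z-o[2])/d[2]
def dep(s,u,v):
    o,d=ray(s,u,v);return o+d*s['z_map'][int(round(v)),int(round(u))]
def cloud(s):
    z=s['z_map'];v,u=np.mgrid[:z.shape[0],:z.shape[1]];K=s['mtx'];E=s['extrinsics']
    d=np.stack([(u-K[0,2])/K[0,0],-(v-K[1,2])/K[1,1],-np.ones_like(z)],-1)*z[...,None]
    return (d-E[:3,3])@E[:3,:3]
def proj(s,p):
    E=s['extrinsics'];c=E[:3,:3]@np.asarray(p)+E[:3,3];K=s['mtx']
    return K[0,0]*c[0]/-c[2]+K[0,2],K[1,1]*-c[1]/-c[2]+K[1,2]
E
python3 - <<'E'
from h import *
for n in ('side','top','wrist'):
    s=snap(n,n+'0'); print(n,s['mtx'].round(1).tolist(),s['extrinsics'].round(3).tolist(),(s['z_map']>0).mean())
o=robot.get_obs();print(o);print(robot.pinch_z)
E
```

```text
side [[514.9, 0.0, 314.9], [0.0, 514.9, 203.5], [0.0, 0.0, 1.0]] [[-0.803, -0.596, 0.006, 0.435], [0.399, -0.531, 0.748, -0.343], [-0.443, 0.603, 0.664, -1.073], [0.0, 0.0, 0.0, 1.0]] 0.99605859375
top [[481.7, 0.0, 322.6], [0.0, 481.7, 204.6], [0.0, 0.0, 1.0]] [[0.025, -1.0, 0.002, -0.053], [0.98, 0.025, 0.2, -0.554], [-0.2, -0.003, 0.98, -1.244], [0.0, 0.0, 0.0, 1.0]] 0.99615625
wrist [[336.7, 0.0, 317.3], [0.0, 336.7, 198.9], [0.0, 0.0, 1.0]] [[0.305, -0.952, -0.001, -0.55], [0.926, 0.297, -0.232, 0.024], [0.221, 0.07, 0.973, -0.388], [0.0, 0.0, 0.0, 1.0]] 0.99616796875
{'time': 0.15, 'joint_positions': array([-1.36308561e+00,  8.78038605e-02,  1.37186440e+00,  1.34535747e-05,
        1.68359759e+00, -1.03086392e-01]), 'qvel': array([-0.00036497, -0.00281826, -0.00431415,  0.00115689,  0.00179276,
       -0.00011839]), 'joint_torque': array([ 1.11994854e-03, -3.40642834e+01, -3.02792966e+01,  7.18891737e-02,
        3.05190892e-02, -1.13742713e-04]), 'tool_pos': array([ 0.16812275, -0.52324781,  0.20458453]), 'ee_rot': array([-1.68187355,  1.56912307,  1.77051771]), 'wrist_force': array([-0.10754162,  0.45932746,  0.52253982]), 'wrist_torque': array([-0.03309463, -0.03850477, -0.06608834]), 'width': 0.09393501808439837}
0.0188
```

View pics/side0.png

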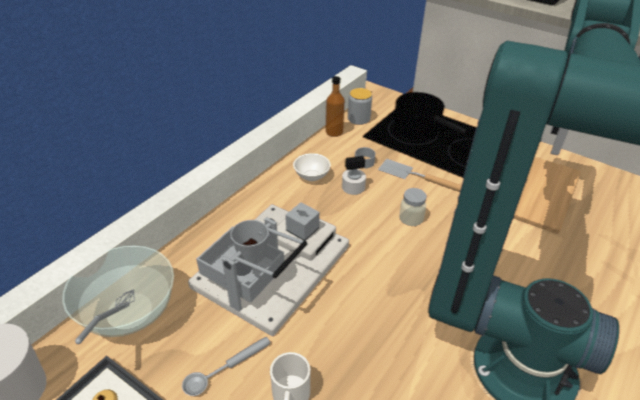

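View pics/top0.png

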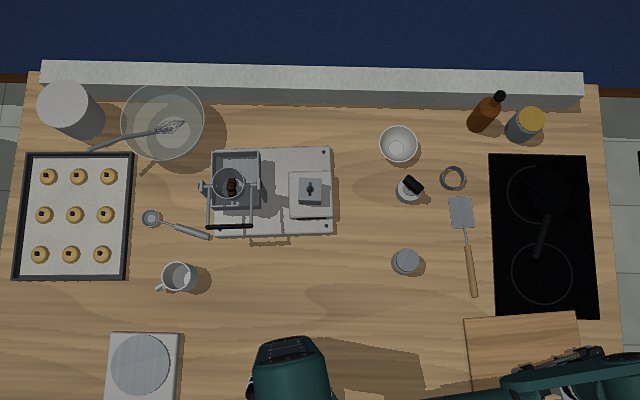

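View pics/wrist0.png

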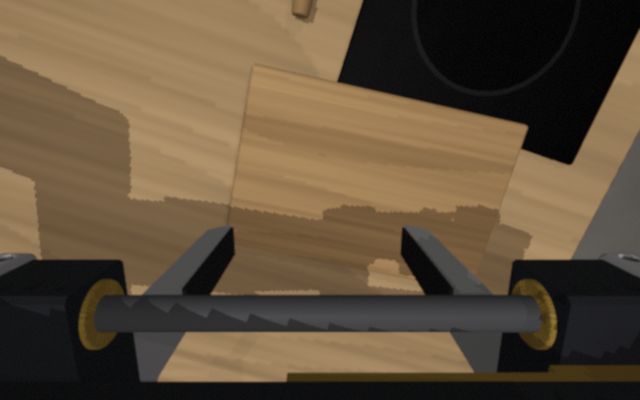

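The side and top views show the mill (top ~(270,195)), the bail bar (top ~(230,226)), the hub (310,190) and the shaft in its stand (410,187). I'll enlarge those regions.

```bash
python3 - <<'E'
from h import *
t=load('top0')['pixels'][:,:,::-1]; s=load('side0')['pixels'][:,:,::-1]
cv2.imwrite('pics/tc.png',np.vstack([cv2.resize(t[140:245,190:345],(775,525),interpolation=2)]))
cv2.imwrite('pics/ts.png',np.hstack([cv2.resize(t[165:215,380:440],(360,300),interpolation=2),cv2.resize(s[140:200,330:400],(350,300),interpolation=2)]))
cv2.imwrite('pics/sc.png',cv2.resize(s[200:325,190:350],(768,600),interpolation=2))
S=load('top0')
for n,p in dict(bar1=(208,225),bar2=(252,227),grip=(414,184),jar=(405,260),hubc=(310,191),collar=(403,190),up1=(202,186),up2=(260,185)).items(): print(n,dep(S,*p).round(3))
S=load('side0')
for n,p in dict(bar1=(276,274),bar2=(304,245),grip=(355,162)).items(): print(n,dep(S,*p).round(3))
E
```

```text
bar1 [0.471 0.233 0.192]
bar2 [0.469 0.128 0.191]
grip [ 0.606 -0.277  0.106]
jar [ 0.409 -0.256  0.08 ]
hubc [ 0.586 -0.005  0.082]
collar [ 0.603 -0.258  0.048]
up1 [0.568 0.257 0.183]
up2 [0.575 0.115 0.182]
bar1 [0.463 0.236 0.194]
bar2 [0.468 0.139 0.192]
grip [ 0.602 -0.267  0.102]
```

View pics/tc.png

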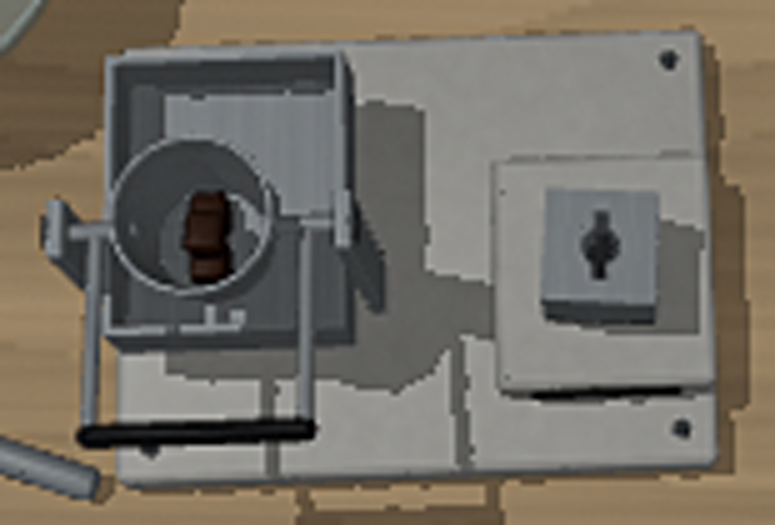

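View pics/ts.png

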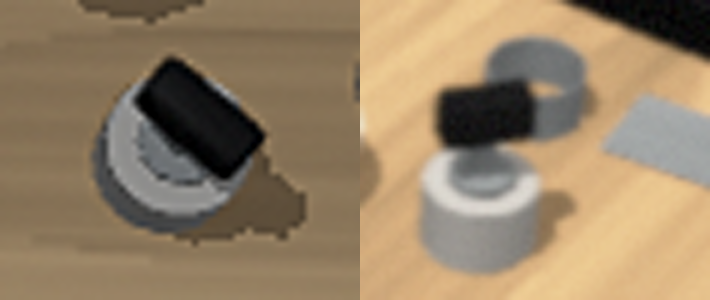

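View pics/sc.png

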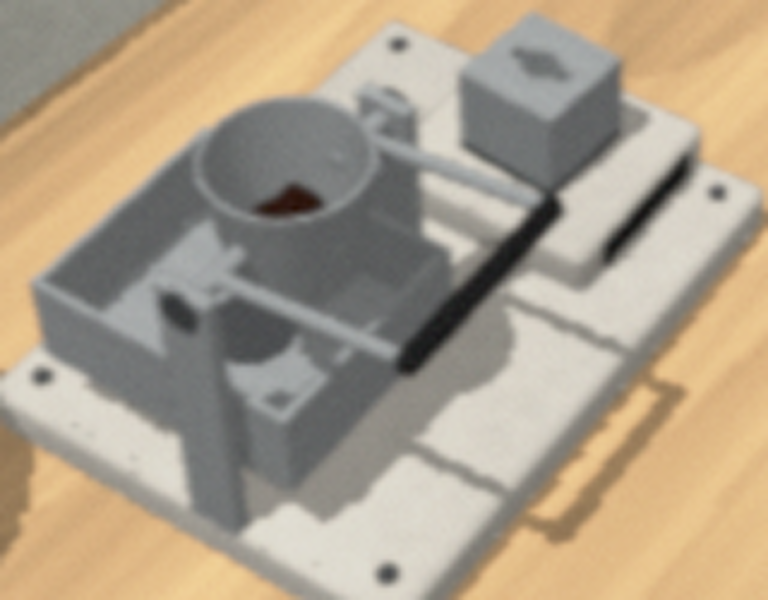

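The crops show the bar spanning (206,227)–(252,226) in the top view, the slot in the hub running up/down in the image, and the grip bar turned about 40°. Next I'll measure these from both views.

```bash
cat >> h.py <<'E'
def tri(rs):
    A=0;b=0
    for o,d in rs:
        d=d/np.linalg.norm(d);P=np.eye(3)-np.outer(d,d);A=A+P;b=b+P@o
    p=np.linalg.solve(A,b);return p,[np.linalg.norm((np.eye(3)-np.outer(d,d)/(d@d))@(p-o)) for o,d in rs]
def mask(s,box,thr):
    u0,v0,u1,v1=box;m=np.zeros(s['z_map'].shape,np.uint8);m[v0:v1,u0:u1]=(s['pixels'][v0:v1,u0:u1].max(2)<thr);
    n,l,st,c=cv2.connectedComponentsWithStats(m);i=1+np.argmax(st[1:,4]);return l==i
def ends(m):
    v,u=np.nonzero(m);r=cv2.minAreaRect(np.c_[u,v].astype(np.float32));b=cv2.boxPoints(r);
    e=[np.linalg.norm(b[0]-b[1]),np.linalg.norm(b[1]-b[2])]
    q=((b[0]+b[3])/2,(b[1]+b[2])/2) if e[0]>e[1] else ((b[0]+b[1])/2,(b[2]+b[3])/2)
    return sorted([x.tolist() for x in q]),r,(u.mean(),v.mean())
E
python3 - <<'E'
from h import *
T=load('top0');S=load('side0')
mt=mask(T,(200,215,262,235),45);ms=mask(S,(268,235,312,285),45)
et,rt,ct=ends(mt);es,rs,cs=ends(ms);print(et,rt,ct,es,rs,cs)
print('bar mid',tri([ray(T,*ct),ray(S,*cs)]))
for i in(0,1): print(tri([ray(T,*et[i]),ray(S,*es[i])]), onz(T,*et[i],.187),onz(S,*es[i],.187))
C=cloud(T);print('cloud bar',C[mt].mean(0));C2=cloud(S);print(C2[ms].mean(0))
gt=mask(T,(395,170,430,200),40);gs=mask(S,(338,150,370,175),45)
print(ends(gt),ends(gs));
print('grip tri',tri([ray(T,*ends(gt)[2]),ray(S,*ends(gs)[2])]))
p=C[gt];print(p.mean(0),p.min(0),p.max(0));top=p[p[:,2]>.101]
r=cv2.minAreaRect((top[:,:2]*1000).astype(np.float32));print('griptop',r,cv2.boxPoints(r))
p=C2[gs];top=p[p[:,2]>.101];r=cv2.minAreaRect((top[:,:2]*1000).astype(np.float32));print('side griptop',r,p.min(0),p.max(0))
# hub top
for n,CC,s in(('top',C,T),('side',C2,S)):
    q=(abs(CC[...,2]-.110)<.004)&(abs(CC[...,0]-.585)<.05)&(abs(CC[...,1])<.05)
    r=cv2.minAreaRect((CC[q][:,:2]*1000).astype(np.float32));print(n,'hub',q.sum(),r,CC[q].mean(0))
    q=(abs(CC[...,2]-.031)<.004)&(abs(CC[...,0]-.58)<.25)&(abs(CC[...,1]-.1)<.25)
    r=cv2.minAreaRect((CC[q][:,:2]*1000).astype(np.float32));print('base',r)
    q=(abs(CC[...,2]-.046)<.003)&(abs(CC[...,0]-.60)<.06)&(abs(CC[...,1]+.27)<.06)
    print('stand',cv2.minEnclosingCircle((CC[q][:,:2]*1000).astype(np.float32)))
E
```

```text
[[205.01812744140625, 227.38011169433594], [252.0543212890625, 225.1403045654297]] ((228.53622436523438, 226.2602081298828), (4.661385536193848, 47.089500427246094), 87.27368927001953) (np.float64(228.83018867924528), np.float64(226.20283018867926)) [[273.1917724609375, 276.1780700683594], [304.961669921875, 241.96438598632812]] ((289.07672119140625, 259.07122802734375), (3.9780216217041016, 46.689414978027344), 42.87890625) (np.float64(288.5925925925926), np.float64(259.8395061728395))
bar mid (array([0.47108167, 0.18508317, 0.18446582]), [np.float64(0.001036626578445883), np.float64(0.001036626578445998)])
(array([0.46556164, 0.2405104 , 0.18987574]), [np.float64(0.0005904665952044843), np.float64(0.0005904665952045116)]) [0.46545586 0.2409323  0.187     ] [0.46784287 0.23888983 0.187     ]
(array([0.47359542, 0.12837733, 0.18864293]), [np.float64(0.00011964805358020709), np.float64(0.00011964805358011051)]) [0.47374218 0.12856956 0.187     ] [0.47469339 0.12715091 0.187     ]
cloud bar [0.46852951 0.18259909 0.19484385]
[0.46385264 0.19428151 0.19853824]
([[404.5819396972656, 177.
[... 1062 characters left out ...]
642 -0.29334468  0.07885572] [ 0.62306559 -0.24710451  0.11161701]
top hub 418 ((585.3394775390625, -4.135833740234375), (59.91754913330078, 61.82160186767578), 88.01387023925781) [ 0.58424994 -0.00430388  0.11013485]
base ((578.5829467773438, 140.38182067871094), (495.478271484375, 418.454833984375), 0.08384660631418228)
stand ((608.26171875, -275.7715759277344), 33.53263854980469)
side hub 398 ((585.5950927734375, -2.9590606689453125), (64.09793090820312, 63.83732223510742), 88.27438354492188) [ 0.58379652 -0.00160167  0.11103631]
base ((590.1494140625, 140.552490234375), (487.4130859375, 409.7962951660156), 1.6585596799850464)
stand ((608.505859375, -274.3399963378906), 35.36824417114258)
```

```bash
cat >> h.py <<'E'
from scipy.spatial.transform import Rotation as Ro
def R_of(o): return Ro.from_euler('xyz',o['ee_rot']).as_matrix()
def jaw(R): return np.degrees(np.arctan2(R[1,1],R[0,1]))
def plan(wps,o=None,p=None,dmax=.045):
    """wps: (xyz, jaw-deg or None, stepsize) ; prints rows"""
    o=o or robot.get_obs();p=np.array(o['tool_pos'] if p is None else p);R=R_of(o)
    rows=[]
    for w in wps:
        t=np.array(w[0],float);st=w[2] if len(w)>2 else dmax
        a=0. if w[1] is None else -(w[1]-jaw(R));a=(a+180)%360-180   # about tool x(down)
        n=max(1,int(np.ceil(max(np.linalg.norm(t-p)/st,abs(a)/8.4))))
        for i in range(n):
            s=(R.T@((t-p)/(n-i)))/.25; ai=a/360/(n-i)
            r=[round(float(x),3) for x in (*s,ai)]; rows.append(r)
            p=p+R@np.array(r[:3])*.25; R=R@Ro.from_euler('x',r[3]*360,degrees=True).as_matrix(); a-=r[3]*360
    print(len(rows));
    for i in range(0,len(rows),20): print(str(rows[i:i+20]).replace('-0.0,','0,').replace('0.0,','0,').replace(' ',''))
    print('end',p,jaw(R)); return rows
E
python3 - <<'E'
from h import *
o=robot.get_obs();R=R_of(o);print(R.round(4),jaw(R),o['joint_positions'])
for j in (3.5,-176.5): print(j,(j-jaw(R)+180)%360-180)
plan([((.2,-.40,.24),None),((.45,.13,.25),3.5-180),((.4696,.1844,.24),None)])
E
```

```text
[[-3.000e-04  3.058e-01 -9.521e-01]
 [ 1.600e-03 -9.521e-01 -3.058e-01]
 [-1.000e+00 -1.700e-03 -2.000e-04]] -72.19254225633071 [-1.36308561e+00  8.78038605e-02  1.37186440e+00  1.34535747e-05
  1.68359759e+00 -1.03086392e-01]
3.5 75.69254225633071
-176.5 -104.30745774366929
19
[[-0.047,-0.144,-0.091,0.0],[-0.047,-0.143,-0.091,0.0],[-0.047,-0.144,-0.09,0.0],[-0.003,-0.122,-0.114,0.021],[-0.003,-0.136,-0.097,0.021],[-0.003,-0.148,-0.079,0.021],[-0.003,-0.157,-0.058,0.021],[-0.002,-0.163,-0.037,0.021],[-0.003,-0.167,-0.015,0.021],[-0.002,-0.167,0.007,0.02],[-0.003,-0.165,0.028,0.021],[-0.002,-0.16,0.049,0.02],[-0.003,-0.153,0.069,0.021],[-0.002,-0.143,0.088,0.02],[-0.003,-0.13,0.105,0.021],[-0.002,-0.115,0.122,0.02],[-0.003,-0.1,0.135,0.021],[0.02,-0.045,0.106,0.0],[0.021,-0.046,0.106,0.0]]
end [0.4696284  0.18435491 0.23989495] -176.59253999026632
```

```bash
python3 - <<'E'
from h import *
plan([((.22,-.40,.24),None),((.45,.13,.25),3.5),((.4696,.1844,.24),None)])
E
```

```text
19
[[-0.035,-0.102,-0.087,0.0],[-0.035,-0.101,-0.087,0.0],[-0.035,-0.102,-0.087,0.0],[-0.036,-0.101,-0.087,0.0],[-0.003,-0.134,-0.117,-0.016],[-0.003,-0.121,-0.13,-0.016],[-0.003,-0.108,-0.142,-0.016],[-0.003,-0.093,-0.152,-0.016],[-0.003,-0.077,-0.16,-0.016],[-0.003,-0.061,-0.167,-0.016],[-0.003,-0.043,-0.172,-0.016],[-0.003,-0.026,-0.176,-0.016],[-0.003,-0.008,-0.178,-0.016],[-0.002,0.01,-0.177,-0.017],[-0.003,0.028,-0.175,-0.016],[-0.002,0.046,-0.172,-0.017],[-0.003,0.065,-0.166,-0.016],[0.02,0.045,-0.106,0.0],[0.021,0.046,-0.106,0.0]]
end [0.46967741 0.18428491 0.23989482] 3.407460009733676
```

Call:
drive_tool --commands '[[[-0.035, -0.102, -0.087, 0], [-0.035, -0.101, -0.087, 0], [-0.035, -0.102, -0.087, 0], [-0.036, -0.101, -0.087, 0], [-0.003, -0.134, -0.117, -0.016], [-0.003, -0.121, -0.13, -0.016], [-0.003, -0.108, -0.142, -0.016], [-0.003, -0.093, -0.152, -0.016], [-0.003, -0.077, -0.16, -0.016], [-0.003, -0.061, -0.167, -0.016], [-0.003, -0.043, -0.172, -0.016], [-0.003, -0.026, -0.176, -0.016], [-0.003, -0.008, -0.178, -0.016], [-0.002, 0.01, -0.177, -0.017], [-0.003, 0.028, -0.175, -0.016], [-0.002, 0.046, -0.172, -0.017], [-0.003, 0.065, -0.166, -0.016], [0.02, 0.045, -0.106, 0], [0.021, 0.046, -0.106, 0], [0, 0, 0, 0]]]' --grip 0.5

```text
time: 2.15
tool_pos: [0.4695, 0.1865, 0.2376]
ee_rot: [-1.61, 1.567, -3.117]
wrist_force: [0.5, -1.2, -0.1]
width: 0.047
```

```bash
python3 - <<'E'
from h import *
o=robot.get_obs();print(o['time'],o['tool_pos'],jaw(R_of(o)),o['joint_positions'].round(2),o['width'])
s=snap('wrist','wrist1')
m=mask(s,(150,0,500,260),45);e=ends(m);print(e)
T=load('top0')
print(proj(s,(.4696,.1844,.187)),onz(s,*e[2],.187))
E
```

```text
2.15 [0.46951618 0.18645232 0.23758259] 3.642857452807164 [ 0.27 -0.01  1.41  0.    1.75  0.2 ] 0.04701492922171968
([[319.0, 139.0], [319.0, 259.0]], ((319.0, 199.0), (120.0, 14.0), 90.0), (np.float64(318.80506037952847), np.float64(199.04657849338702)))
(np.float64(317.5695540909309), np.float64(217.43034163682367)) [0.46961884 0.19783529 0.187     ]
```

View pics/wrist1.png

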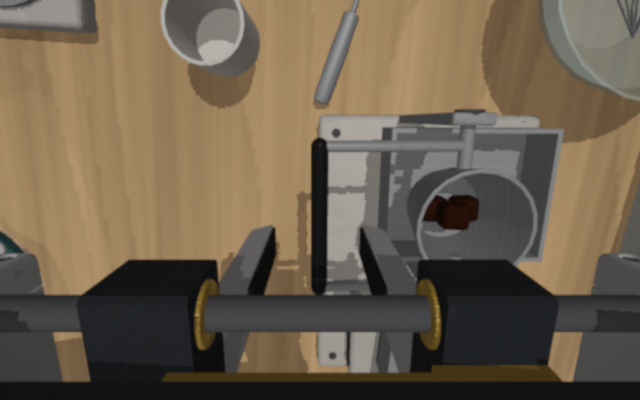

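The wrist view shows the bar upright between the fingers at u≈319 (rows 139–293, middle 216). I predicted (317.6, 217), so the alignment is good. I'll lower and close.

Call:
drive_tool --commands '[[[0.07, 0, 0, 0], [0.07, 0, 0, 0], [0.06, 0, 0, 0], [0.04, 0, 0, 0], [0.038, 0, 0, 0], [0, 0, 0, 0]]]'

```text
time: 2.8
tool_pos: [0.469, 0.1834, 0.1688]
ee_rot: [-1.299, 1.568, -2.811]
wrist_force: [0.1, 0.8, -0.5]
width: 0.0473
```

Call:
drive_tool --commands '[[[0, 0, 0, 0], [0, 0, 0, 0], [0, 0, 0, 0], [0, 0, 0, 0], [0, 0, 0, 0]]]' --grip 0

```text
time: 3.3
tool_pos: [0.4707, 0.1841, 0.1707]
ee_rot: [1.62, 1.568, 0.108]
wrist_force: [-2.1, 0.4, 0.2]
width: 0.0113
```

```bash
python3 - <<'E'
from h import *
o=robot.get_obs();print(o['time'],o['tool_pos'],jaw(R_of(o)),o['wrist_force'],o['width'])
th=np.radians(3.7);b=o['tool_pos'];
def bar(j): return (-.104*np.cos(j)+.012*np.sin(j), .104*np.sin(j)+.012*np.cos(j))
x0,z0=bar(0)
w=[]
for j in np.linspace(0,2.31,27)[1:]:
    x,z=bar(j);w.append((b+np.array([(x-x0)*np.cos(th),(x-x0)*np.sin(th),z-z0]),None))
plan(w,o)
E
```

```text
3.3 [0.47073937 0.18408037 0.17066987] 3.408273322477706 [-2.10716334  0.3535597   0.15482614] 0.011261908363270689
26
[[-0.037,0.006,0,0.0],[-0.036,0.009,0,0.0],[-0.035,0.013,0,0.0],[-0.034,0.015,0,0.0],[-0.032,0.018,0,0.0],[-0.031,0.022,0,0.0],[-0.028,0.024,-0.001,0.0],[-0.026,0.026,0,0.0],[-0.024,0.028,0,0.0],[-0.022,0.031,0,0.0],[-0.018,0.032,0,0.0],[-0.016,0.034,0,0.0],[-0.012,0.035,-0.001,0.0],[-0.009,0.036,0,0.0],[-0.007,0.037,0,0.0],[-0.002,0.037,0,0.0],[0,0.037,0,0.0],[0.004,0.037,0,0.0],[0.007,0.036,-0.001,0.0],[0.01,0.036,0,0.0]]
[[0.014,0.035,0,0.0],[0.016,0.033,0,0.0],[0.019,0.032,0,0.0],[0.022,0.03,0,0.0],[0.025,0.028,-0.001,0.0],[0.027,0.025,0,0.0]]
end [0.65319801 0.19594086 0.2274346 ] 3.408273322477706
```

Call:
drive_tool --commands '[[[-0.037, 0.006, 0, 0], [-0.036, 0.009, 0, 0], [-0.035, 0.013, 0, 0], [-0.034, 0.015, 0, 0], [-0.032, 0.018, 0, 0], [-0.031, 0.022, 0, 0], [-0.028, 0.024, -0.001, 0], [-0.026, 0.026, 0, 0], [-0.024, 0.028, 0, 0], [-0.022, 0.031, 0, 0]]]'

```text
time: 4.3
tool_pos: [0.515, 0.1867, 0.2493]
ee_rot: [-1.455, 1.566, -2.966]
wrist_force: [-9.8, -0.5, 6.5]
width: 0.011
```

Call:
drive_tool --commands '[[[-0.018, 0.032, 0, 0], [-0.016, 0.034, 0, 0], [-0.012, 0.035, -0.001, 0], [-0.009, 0.036, 0, 0], [-0.007, 0.037, 0, 0], [-0.002, 0.037, 0, 0], [0, 0.037, 0, 0], [0.004, 0.037, 0, 0], [0.007, 0.036, -0.001, 0], [0.01, 0.036, 0, 0]]]'

```text
time: 5.3
tool_pos: [0.6078, 0.1922, 0.2583]
ee_rot: [1.071, 1.569, -0.441]
wrist_force: [-2.2, -3.0, 4.9]
width: 0.0109
```

Call:
drive_tool --commands '[[[0.014, 0.035, 0, 0], [0.016, 0.033, 0, 0], [0.019, 0.032, 0, 0], [0.022, 0.03, 0, 0], [0.025, 0.028, -0.001, 0], [0.027, 0.025, 0, 0], [0, 0, 0, 0], [0, 0, 0, 0], [0, 0, 0, 0], [0, 0, 0, 0]]]'

```text
time: 6.3
tool_pos: [0.6537, 0.195, 0.2242]
ee_rot: [0.197, 1.569, -1.316]
wrist_force: [2.0, -4.9, -1.3]
width: 0.0111
```

```bash
python3 - <<'E'
from h import *
o=robot.get_obs();print(o['time'],o['tool_pos'],o['wrist_force'],o['width'])
p=o['tool_pos']+[0,0,.0188];piv=np.array([.4707+.104*np.cos(.062),0.1841+.0064,.175]);d=p-piv;x,z=d[0],d[2]
print(x,z,np.hypot(x,z),'j',np.pi-np.arctan2(z,x)-np.arctan2(12,104)) 
s=snap('side','side1');t=snap('top','top1');cv2.imwrite('pics/c1.png',np.hstack([cv2.resize(s['pixels'][200:320,190:350,::-1],(480,360)),cv2.resize(t['pixels'][130:235,190:310,::-1],(320,280)).repeat(1,0) if 0 else cv2.resize(t['pixels'][130:265,190:310,::-1],(320,360))]))
E
```

```text
6.3 [0.65370348 0.19496692 0.22415874] [ 2.02656005 -4.88511297 -1.26356682] 0.01106359073415108
0.07920330118080843 0.06795873787938697 0.10436260332176979 j 2.317579102046567
```

View pics/c1.png

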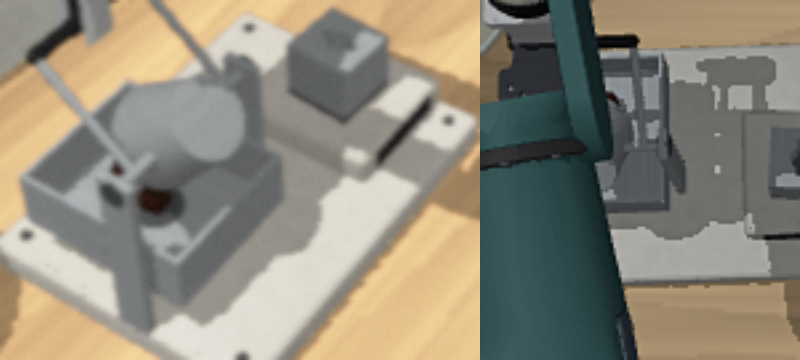

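The pot is well over (j≈2.32) and brown lumps are visible in the hopper below its mouth. I'll dwell briefly, nudge towards the stop, then work out the return.

Call:
drive_tool --commands '[[[0.005, 0.005, 0, 0], [0.004, 0.004, 0, 0], [0, 0, 0, 0], [0, 0, 0, 0], [0, 0, 0, 0], [0, 0, 0, 0]]]'

```text
time: 7.0
tool_pos: [0.6551, 0.1951, 0.2224]
ee_rot: [-0.611, 1.569, -2.123]
wrist_force: [-0.1, -5.3, 1.0]
width: 0.011
```

```bash
python3 - <<'E'
from h import *
o=robot.get_obs();print(o['time'],o['tool_pos'],o['wrist_force'],o['width'])
th=np.radians(3.7);b=np.array([.4707,.184,.1705])
s=snap('side','side2');cv2.imwrite('pics/c2.png',cv2.resize(s['pixels'][200:320,190:350,::-1],(800,600)))
def bar(j): return (-.104*np.cos(j)+.012*np.sin(j), .104*np.sin(j)+.012*np.cos(j))
x0,z0=bar(0)
w=[]
for j in np.linspace(2.33,0,25)[1:]:
    x,z=bar(j);w.append((b+np.array([(x-x0)*np.cos(th),(x-x0)*np.sin(th),z-z0]),None))
plan(w,o)
E
```

```text
7.0 [0.65510206 0.19505702 0.22242885] [-0.05508201 -5.27363227  1.03227355] 0.010980165782479415
24
[[-0.043,-0.029,-0.003,0.0],[-0.027,-0.031,0,0.0],[-0.024,-0.033,0,0.0],[-0.02,-0.035,0,0.0],[-0.018,-0.036,0.001,0.0],[-0.013,-0.039,0,0.0],[-0.01,-0.039,0,0.0],[-0.006,-0.04,0.001,0.0],[-0.002,-0.041,0,0.0],[0.002,-0.041,0,0.0],[0.006,-0.04,0,0.0],[0.01,-0.039,0,0.0],[0.014,-0.039,0.001,0.0],[0.017,-0.036,0,0.0],[0.021,-0.035,0,0.0],[0.024,-0.033,0,0.0],[0.027,-0.03,0,0.0],[0.03,-0.028,0,0.0],[0.032,-0.024,0.001,0.0],[0.035,-0.022,0,0.0]]
[[0.036,-0.018,0,0.0],[0.038,-0.014,0,0.0],[0.039,-0.01,0,0.0],[0.041,-0.007,0,0.0]]
end [0.4706272  0.18390419 0.17039684] 3.355013932133387
```

View pics/c2.png

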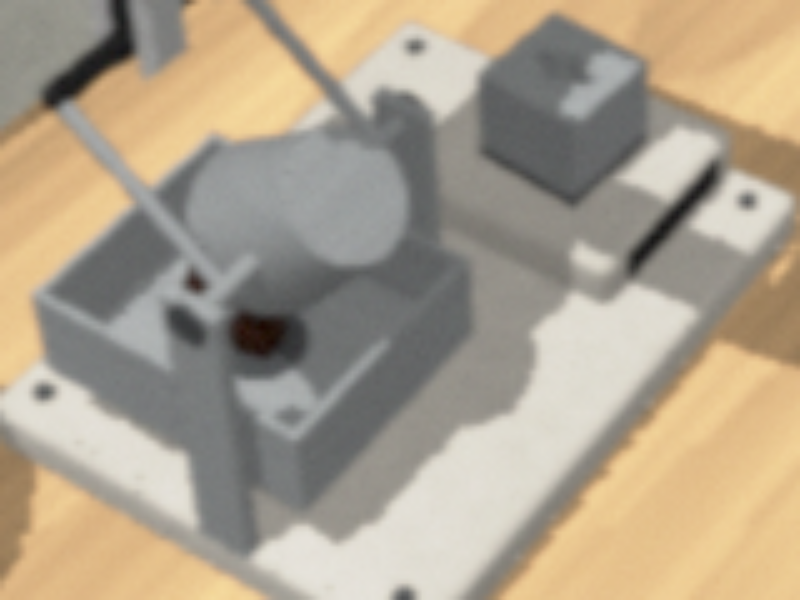

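Lumps lie on the hopper floor at crop (200,280) and (260,330); the third is hidden behind the pot. Now I'll swing it back.

Call:
drive_tool --commands '[[[-0.036, -0.029, -0.002, 0], [-0.027, -0.031, 0, 0], [-0.024, -0.033, 0, 0], [-0.02, -0.035, 0, 0], [-0.018, -0.036, 0.001, 0], [-0.013, -0.039, 0, 0], [-0.01, -0.039, 0, 0], [-0.006, -0.04, 0.001, 0], [-0.002, -0.041, 0, 0], [0.002, -0.041, 0, 0], [0.006, -0.04, 0, 0], [0.01, -0.039, 0, 0], [0.014, -0.039, 0.001, 0], [0.017, -0.036, 0, 0], [0.021, -0.035, 0, 0], [0.024, -0.033, 0, 0], [0.027, -0.03, 0, 0], [0.03, -0.028, 0, 0], [0.032, -0.024, 0.001, 0], [0.035, -0.022, 0, 0]]]'

```text
time: 9.05
tool_pos: [0.4823, 0.1866, 0.2082]
ee_rot: [2.653, 1.568, 1.142]
wrist_force: [4.8, 4.3, 1.3]
width: 0.0109
```

Call:
drive_tool --commands '[[[0.036, -0.018, 0, 0], [0.038, -0.014, 0, 0], [0.039, -0.01, 0, 0], [0.036, -0.007, 0, 0], [0, 0, 0, 0], [0, 0, 0, 0]]]'

```text
time: 9.65
tool_pos: [0.4706, 0.1853, 0.1706]
ee_rot: [2.478, 1.569, 0.967]
wrist_force: [4.8, 3.4, -0.1]
width: 0.0109
```

```bash
python3 - <<'E'
from h import *
o=robot.get_obs();print(o['time'],o['tool_pos'],o['wrist_force'],o['width'])
s=snap('side','side3');w=snap('wrist','wrist3')
cv2.imwrite('pics/c3.png',np.hstack([cv2.resize(s['pixels'][200:320,190:350,::-1],(480,360)),cv2.resize(w['pixels'][80:280,400:580,::-1],(320,360))]))
E
```

```text
9.65 [0.47058124 0.1853434  0.17064708] [ 4.81116086  3.38672753 -0.07205005] 0.010898814132978525
```

View pics/c3.png

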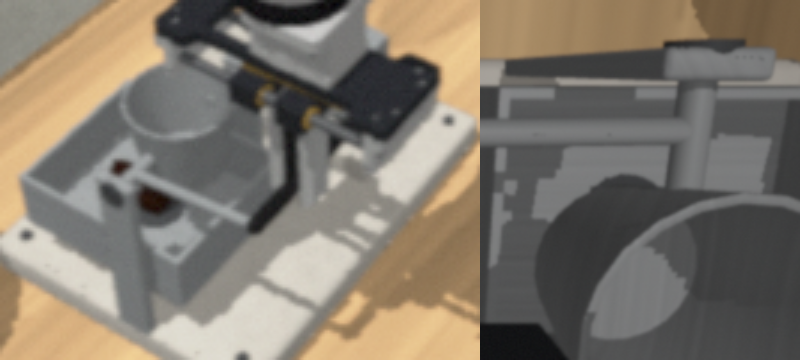

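The pot is back upright at the start position and its visible floor (wrist crop (640,300)) is empty. I'll release, rise and plan towards the shaft.

Call:
drive_tool --commands '[[[0, 0, 0, 0], [0, 0, 0, 0], [0, 0, 0, 0], [-0.04, 0, 0, 0], [-0.1, 0, 0, 0], [-0.12, 0, 0, 0], [-0.12, 0, 0, 0]]]' --grip 0.5

```text
time: 10.45
tool_pos: [0.4697, 0.1842, 0.2678]
ee_rot: [-1.109, 1.57, -2.621]
wrist_force: [1.4, -0.2, 0.1]
width: 0.0472
```

```bash
python3 - <<'E'
from h import *
o=robot.get_obs();print(o['time'],o['tool_pos'],o['wrist_force'],o['width'],o['joint_positions'].round(2))
T=load('top0')
a,b=[onz(T,*p,.106) for p in ends(mask(T,(395,170,430,200),40))[0]];print(a,b,np.degrees(np.arctan2(*(b-a)[[1,0]])))
C=cloud(T);q=(abs(C[...,2]-.107)<.004)&(abs(C[...,0]-.608)<.05)&(abs(C[...,1]+.276)<.05)&(T['pixels'].max(2)<60)
print(cv2.minAreaRect((C[q][:,:2]*1000).astype(np.float32)))
for d in(-29,-30,151): plan([((.44,.10,.26),None),((.608,-.276,.24),d)],o)
E
```

```text
10.45 [0.4696834  0.18418335 0.26780787] [ 1.43273957 -0.18490539  0.1153469 ] 0.047217211470410844 [ 0.26 -0.02  1.36 -0.    1.8   0.2 ]
[ 0.62176455 -0.25232156  0.106     ] [ 0.58726941 -0.29331594  0.106     ] -130.07927959667575
((608.20947265625, -275.317138671875), (53.571388244628906, 23.033010482788086), 49.949764251708984)
12
[[0.016,-0.069,0.165,0.0],[0.016,-0.069,0.164,0.0],[0.008,0.058,0.154,0.009],[0.008,0.067,0.151,0.009],[0.008,0.075,0.147,0.009],[0.008,0.083,0.142,0.009],[0.008,0.091,0.137,0.009],[0.008,0.099,0.132,0.009],[0.008,0.106,0.126,0.009],[0.008,0.113,0.12,0.009],[0.008,0.12,0.113,0.009],[0.008,0.126,0.106,0.009]]
end [ 0.60800218 -0.27613377  0.2399257 ] -29.00133490142864
12
[[0.016,-0.069,0.165,0.0],[0.016,-0.069,0.164,0.0],[0.008,0.058,0.154,0.009],[0.008,0.067,0.151,0.009],[0.008,0.075,0.147,0.009],[0.008,0.083,0.142,0.009],[0.008,0.091,0.137,0.009],[0.008,0.099,0.132,0.01],[0.008,0.107,0.125,0.009],[0.008,0.114,0.119,0.01],[0.008,0.121,0.112,0.009],[0.008,0.127,0.104,0.01]]
end [ 0.60798684 -0.27597322  0.23992563] -30.08133459791177
20
[[0.016,-0.069,0.165,0.0],[0.016,-0.069,0.164,0.0],[0.004,0.032,0.086,-0.023],[0.004,0.02,0.089,-0.023],[0.004,0.007,0.091,-0.023],[0.005,-0.007,0.091,-0.023],[0.004,-0.02,0.089,-0.023],[0.005,-0.032,0.086,-0.023],[0.004,-0.044,0.08,-0.023],[0.005,-0.056,0.073,-0.023],[0.004,-0.065,0.064,-0.023],[0.005,-0.074,0.054,-0.023],[0.004,-0.081,0.043,-0.023],[0.005,-0.086,0.031,-0.022],[0.004,-0.09,0.018,-0.023],[0.005,-0.091,0.005,-0.022],[0.004,-0.091,-0.007,-0.023],[0.005,-0.089,-0.02,-0.022],[0.004,-0.086,-0.033,-0.023],[0.005,-0.08,-0.045,-0.022]]
end [ 0.60789649 -0.27600202  0.23992573] 150.99866509857137
```

```bash
python3 - <<'E'
from h import *
plan([((.44,.10,.26),None),((.605,-.27,.21),-40)])
E
```

```text
12
[[0.016,-0.069,0.165,0.0],[0.016,-0.069,0.164,0.0],[0.02,0.057,0.152,0.012],[0.02,0.068,0.147,0.012],[0.02,0.079,0.141,0.012],[0.02,0.09,0.135,0.012],[0.02,0.1,0.128,0.012],[0.02,0.109,0.12,0.012],[0.02,0.118,0.111,0.012],[0.02,0.125,0.102,0.012],[0.02,0.133,0.093,0.012],[0.02,0.14,0.082,0.013]]
end [ 0.60510177 -0.27000934  0.20992511] -40.1613308385085
```

Call:
drive_tool --commands '[[[0.016, -0.069, 0.165, 0], [0.016, -0.069, 0.164, 0], [0.02, 0.057, 0.152, 0.012], [0.02, 0.068, 0.147, 0.012], [0.02, 0.079, 0.141, 0.012], [0.02, 0.09, 0.135, 0.012], [0.02, 0.1, 0.128, 0.012], [0.02, 0.109, 0.12, 0.012], [0.02, 0.118, 0.111, 0.012], [0.02, 0.125, 0.102, 0.012], [0.02, 0.133, 0.093, 0.012], [0.02, 0.14, 0.082, 0.013], [0, 0, 0, 0], [0, 0, 0, 0]]]'

```text
time: 11.85
tool_pos: [0.6054, -0.2702, 0.2076]
ee_rot: [-1.496, 1.568, 2.515]
wrist_force: [0.3, -0.7, 0.5]
width: 0.0471
```

```bash
python3 - <<'E'
from h import *
o=robot.get_obs();print(o['time'],o['tool_pos'],jaw(R_of(o)),o['width'],o['joint_positions'].round(2))
w=snap('wrist','wrist4');t=snap('top','top4');snap('side','side4')
cv2.imwrite('pics/c4.png',cv2.resize(t['pixels'][130:245,190:345,::-1],(800,594)))
print(proj(w,(.608,-.276,.106)),proj(w,(.608,-.276,.045)))
E
```

```text
11.85 [ 0.60537433 -0.2702192   0.20764271] -40.19860026463832 0.0470866326301934 [-0.51  0.34  1.06  0.    1.74  0.2 ]
(np.float64(323.6864760105229), np.float64(201.28150451675566)) (np.float64(322.6730437522295), np.float64(187.09802056554625))
```

View pics/wrist4.png

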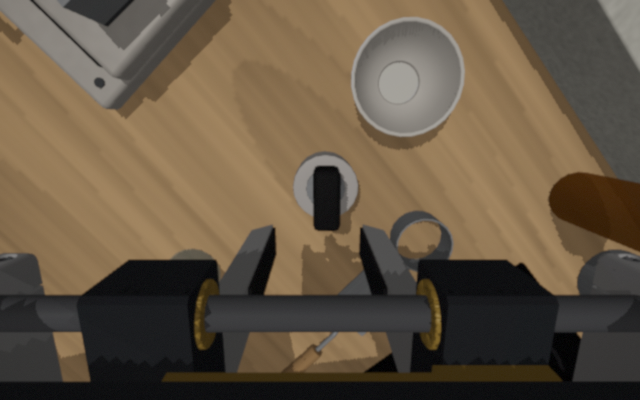

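View pics/c4.png

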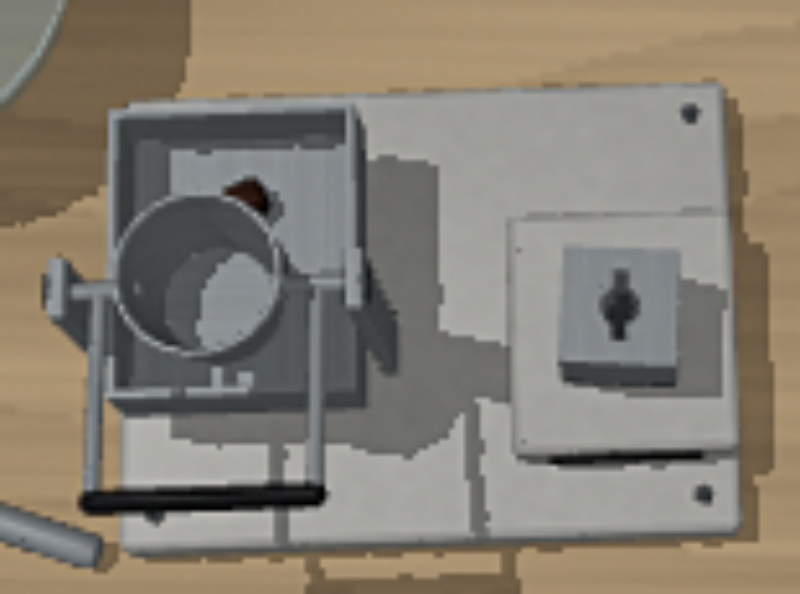

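The top view shows the pot empty, with a lump at crop (247,193) in the hopper and the slot at crop (620,305). The wrist view shows the grip bar at (326,198), in line with the jaws. Next I'll measure the slot angle and refine the grip centre.

```bash
python3 - <<'E'
from h import *
w=load('wrist4');T=load('top4');S=load('side4')
m=mask(w,(300,155,350,235),45);e,r,c=ends(m);print(e,r,c)
# near top edges: top face centre col
print('wrist pt at z=.106',onz(w,*r[0],.106),'z=.090',onz(w,*r[0],.09))
print('tri top-wrist',tri([ray(w,*c),ray(T,*ends(mask(T,(395,170,430,200),40))[2])]))
C=cloud(w);q=(abs(C[...,2]-.107)<.005)&m;print(cv2.minAreaRect((C[q][:,:2]*1000).astype(np.float32)),np.median(C[q][:,2]))
for n,s,box in(('top',T,(300,176,320,206)),('side',S,(285,205,325,235))):
    C=cloud(s);b=np.zeros(m.shape,bool);b[box[1]:box[3],box[0]:box[2]]=1
    hub=b&(abs(C[...,2]-.110)<.004)
    p=onz
    g=s['pixels'].astype(int).sum(2)
    # rectified hub top image by homography onto plane z=.110
    ctr=np.array([.5853,-.0035]);h=.025
    pts=[(ctr[0]+h,ctr[1]+h),(ctr[0]+h,ctr[1]-h),(ctr[0]-h,ctr[1]-h),(ctr[0]-h,ctr[1]+h)]
    H=cv2.getPerspectiveTransform(np.float32([proj(s,(*a,.110)) for a in pts]),np.float32([[0,0],[200,0],[200,200],[0,200]]))
    im=cv2.warpPerspective(s['pixels'],H,(200,200),flags=cv2.INTER_CUBIC);cv2.imwrite(f'pics/hub_{n}.png',cv2.resize(im[:,:,::-1],(400,400)))
    gr=cv2.cvtColor(im,cv2.COLOR_RGB2GRAY);k=(gr<np.median(gr)-25).astype(np.uint8)
    nn,l,st,cc=cv2.connectedComponentsWithStats(k)
    i=1+np.argmax(st[1:,4]);v,u=np.nonzero(l==i);r=cv2.minAreaRect(np.c_[u,v].astype(np.float32))
    X=ctr[0]+h-v*.00025;Y=ctr[1]+h-u*.00025
    cov=np.cov(X,Y);ev,V=np.linalg.eigh(cov);print(n,'slot',st[i],'mid',X.mean(),Y.mean(),'ang',np.degrees(np.arctan2(V[1,1],V[0,1])),r)
a=cv2.imread('pics/hub_top.png');b=cv2.imread('pics/hub_side.png');cv2.imwrite('pics/hubs.png',np.hstack([a,b]))
E
```

```text
[[327.0, 167.0], [327.0, 230.0]] ((327.0, 198.5), (63.0, 26.0), 90.0) (np.float64(326.5438705662726), np.float64(198.04355942750468))
wrist pt at z=.106 [ 0.61173829 -0.27595218  0.106     ] z=.090 [ 0.60961745 -0.27916029  0.09      ]
tri top-wrist (array([ 0.61220172, -0.27940628,  0.11070519]), [np.float64(0.004853201885780053), np.float64(0.004853201885780053)])
((610.3658447265625, -277.5285339355469), (53.93791580200195, 22.2750301361084), 49.62424087524414) 0.10491910703977608
top slot [  62   24   84  151 7712] mid 0.5853798106846473 -0.004355452541493775 ang 178.96475111521355 ((103.8663101196289, 98.65965270996094), (145.7955780029297, 83.23577117919922), 68.5522689819336)
side slot [  70   25   80  142 7150] mid 0.5862248951048951 -0.006240349650349649 ang 177.7976794643332 ((111.50900268554688, 95.30126953125), (75.0164794921875, 136.34947204589844), 22.03622817993164)
```

View pics/hubs.png

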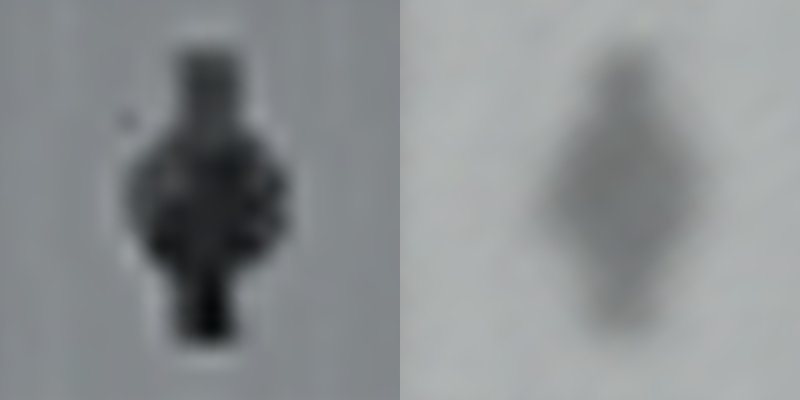

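Call:
drive_tool --commands '[[[0.05, 0.015, 0.005, 0], [0.1, 0.015, 0.005, 0], [0.14, 0, 0, 0], [0.12, 0, 0, 0], [0.08, 0, 0, 0], [0.036, 0, 0, 0], [0.02, 0, 0, 0], [0, 0, 0, 0], [0, 0, 0, 0]]]'

```text
time: 12.9
tool_pos: [0.6107, -0.2768, 0.0737]
ee_rot: [1.729, 1.568, -0.542]
wrist_force: [-1.1, -0.1, 0.6]
width: 0.047
```

Call:
drive_tool --commands '[[[0, 0, 0, 0], [0, 0, 0, 0], [0, 0, 0, 0], [0, 0, 0, 0], [0, 0, 0, 0]]]' --grip 0

```text
time: 13.4
tool_pos: [0.6101, -0.2766, 0.0726]
ee_rot: [1.689, 1.57, -0.583]
wrist_force: [0.0, -0.3, 2.1]
width: 0.0238
```

```bash
python3 - <<'E'
from h import *
o=robot.get_obs();print(o['time'],o['tool_pos'],jaw(R_of(o)),o['wrist_force'],o['wrist_torque'],o['width'])
w=snap('wrist','wrist5')
E
```

```text
13.4 [ 0.61009509 -0.2766428   0.07257376] -40.16097242468817 [ 0.0281737  -0.34585795  2.14084984] [-0.01229119  0.01643644 -0.04965819] 0.023781267939333592
```

View pics/wrist5.png

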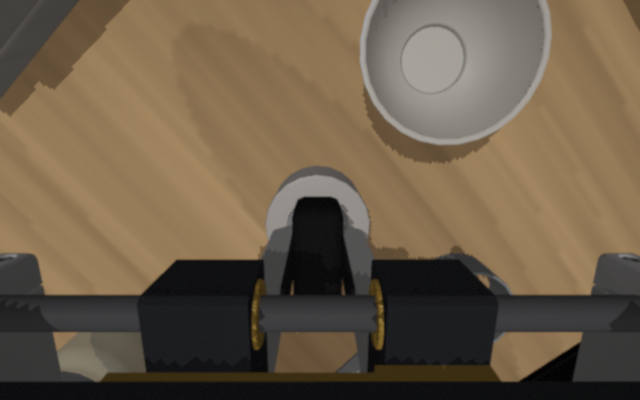

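The wrist view shows the grip bar held squarely between the pads (opening 23.8 mm). I'll lift it and carry it over the hub, turning the keys to the slot.

```bash
python3 - <<'E'
from h import *
o=robot.get_obs();w=load('wrist5');R=R_of(o)
p=onz(w,318,197,.106);print(p,R.T@(p-o['tool_pos']))
plan([((*o['tool_pos'][:2],.225),None,.03),((.5855,-.0045,.225),-91.5,.03)],o)
E
```

```text
[ 0.63166202 -0.25210295  0.106     ] [-0.03343984  0.00070593 -0.03266059]
16
[[-0.102,0,0,0.0],[-0.102,0,0,0.0],[-0.101,0,0,0.0],[-0.102,0,0,0.0],[-0.101,0,0,0.0],[-0.102,0.001,0,0.0],[0,-0.078,-0.077,0.014],[0,-0.084,-0.07,0.014],[0,-0.09,-0.062,0.014],[0,-0.095,-0.054,0.014],[0,-0.099,-0.045,0.014],[0,-0.103,-0.036,0.015],[0,-0.106,-0.027,0.014],[0,-0.108,-0.017,0.015],[0,-0.109,-0.007,0.014],[0,-0.11,0.003,0.015]]
end [ 0.58548725 -0.00448737  0.224895  ] -91.63638762684297
```

Call:
drive_tool --commands '[[[-0.05, 0, 0, 0], [-0.102, 0, 0, 0], [-0.101, 0, 0, 0], [-0.102, 0, 0, 0], [-0.101, 0, 0, 0], [-0.102, 0.001, 0, 0], [-0.05, 0, 0, 0]]]'

```text
time: 14.15
tool_pos: [0.6106, -0.2769, 0.2269]
ee_rot: [1.74, 1.567, -0.532]
wrist_force: [-0.1, -0.1, -3.1]
width: 0.0241
```

Call:
drive_tool --commands '[[[0, -0.078, -0.077, 0.014], [0, -0.084, -0.07, 0.014], [0, -0.09, -0.062, 0.014], [0, -0.095, -0.054, 0.014], [0, -0.099, -0.045, 0.014], [0, -0.103, -0.036, 0.015], [0, -0.106, -0.027, 0.014], [0, -0.108, -0.017, 0.015], [0, -0.109, -0.007, 0.014], [0, -0.11, 0.003, 0.015], [0, 0, 0, 0], [0, 0, 0, 0], [0, 0, 0, 0]]]'

```text
time: 15.45
tool_pos: [0.5852, -0.0052, 0.2234]
ee_rot: [0.577, 1.57, -2.593]
wrist_force: [-0.4, -0.8, -3.6]
width: 0.0241
```

```bash
python3 - <<'E'
from h import *
o=robot.get_obs();print(o['time'],o['tool_pos'],jaw(R_of(o)),o['wrist_force'],o['wrist_torque'],o['width'],o['joint_positions'].round(2))
w=snap('wrist','wrist6');s=snap('side','side6');t=snap('top','top6')
cv2.imwrite('pics/c6.png',np.hstack([cv2.resize(s['pixels'][150:260,240:350,::-1],(400,400)),cv2.resize(t['pixels'][140:240,260:360,::-1],(400,400))]))
E
```

```text
15.45 [ 0.58522372 -0.00517988  0.22342284] -91.6415357401533 [-0.37926737 -0.76078848 -3.61012238] [ 0.03388484  0.00124844 -0.00370493] 0.02412106567313679 [-0.11  0.16  1.25 -0.    1.73  1.49]
```

View pics/c6.png

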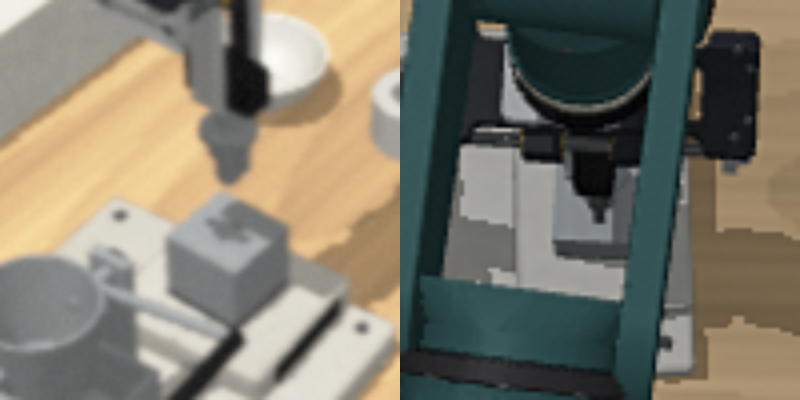

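View pics/wrist6.png

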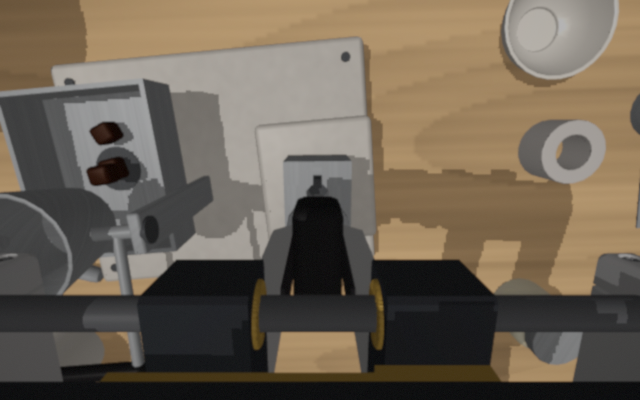

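The side crop shows the shaft hanging upright above the hub, with the nose tip at about (303,199). In the wrist view the slot end is at (317,187), centred with the grip, and chocolate shows at (105,132) and (107,172). Now I'll measure the nose axis against the bore.

```bash
python3 - <<'E'
from h import *
o=robot.get_obs();ht=o['tool_pos']
w=load('wrist6');s=load('side6');t=load('top6')
print('wrist hub/slot far end',onz(w,317,177,.110),'hub far edge',onz(w,284,157,.110),onz(w,351,157,.110))
for zb in((.150,.172),(.176,.197)):
  rs=[]
  for n,S in(('side',s),('top',t)):
    C=cloud(S);q=(C[...,2]>zb[0])&(C[...,2]<zb[1])&(np.hypot(C[...,0]-ht[0],C[...,1]-ht[1])<.03)
    v,u=np.nonzero(q);print(n,zb,q.sum(),u.mean(),v.mean(),(u.min(),u.max(),v.min(),v.max()),C[q].mean(0) if q.sum() else 0,C[q].min(0)[2])
    rs.append(ray(S,u.mean(),v.mean()))
  print(tri(rs))
cv2.imwrite('pics/c6b.png',cv2.resize(w['pixels'][70:230,0:200,::-1],(750,600),interpolation=2))
a=cv2.resize(s['pixels'][170:240,270:330,::-1],(390,455),interpolation=2);b=cv2.resize(t['pixels'][170:210,292:327,::-1],(398,455),interpolation=2);cv2.imwrite('pics/c6c.png',np.hstack([a,b]))
E
```

```text
wrist hub/slot far end [ 0.6020938 -0.0063135  0.11     ] hub far edge [0.62045686 0.02170627 0.11      ] [ 0.61873747 -0.03624763  0.11      ]
side (0.15, 0.172) 22 301.8636363636364 198.3181818181818 (np.int64(298), np.int64(305), np.int64(193), np.int64(200)) [0.58050079 0.0011929  0.16574581] 0.15630353900038835<stdin>:9: RuntimeWarning: Mean of empty slice.
  ret = ret.dtype.type(ret / rcount)
Traceback (most recent call last):
ValueError: zero-size array to reduction operation minimum which has no identity
```

```bash
python3 - <<'E'
from h import *
w=load('wrist6');s=load('side6');t=load('top6')
cv2.imwrite('pics/c6b.png',cv2.resize(w['pixels'][70:230,0:200,::-1],(500,400),interpolation=2))
a=cv2.resize(s['pixels'][170:240,270:330,::-1],(390,455),interpolation=2);b=cv2.resize(t['pixels'][170:210,292:327,::-1],(398,455),interpolation=2);cv2.imwrite('pics/c6c.png',np.hstack([a,b]))
C=cloud(t);print(C[184:200:2,309].round(3)); print(C[192,300:320].round(3))
cv2.imwrite('pics/c6d.png',cv2.resize(w['pixels'][140:240,267:367,::-1],(600,600),interpolation=2))
E
```

```text
[[ 0.561 -0.007  0.259]
 [ 0.557 -0.007  0.256]
 [ 0.556 -0.007  0.239]
 [ 0.589 -0.002  0.081]
 [ 0.583 -0.002  0.08 ]
 [ 0.577 -0.002  0.083]
 [ 0.566 -0.003  0.111]
 [ 0.561 -0.003  0.109]]
[[ 0.576  0.02   0.109]
 [ 0.576  0.018  0.111]
 [ 0.576  0.015  0.111]
 [ 0.576  0.013  0.111]
 [ 0.575  0.01   0.114]
 [ 0.576  0.007  0.11 ]
 [ 0.577  0.005  0.108]
 [ 0.577  0.002  0.108]
 [ 0.583  0.001  0.083]
 [ 0.583 -0.002  0.08 ]
 [ 0.584 -0.005  0.08 ]
 [ 0.584 -0.007  0.078]
 [ 0.577 -0.011  0.109]
 [ 0.576 -0.013  0.111]
 [ 0.576 -0.016  0.115]
 [ 0.578 -0.019  0.107]
 [ 0.577 -0.021  0.111]
 [ 0.577 -0.024  0.111]
 [ 0.465 -0.033  0.596]
 [ 0.464 -0.035  0.598]]
```

View pics/c6b.png

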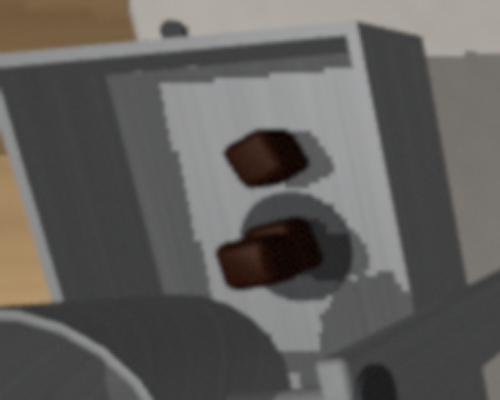

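View pics/c6c.png

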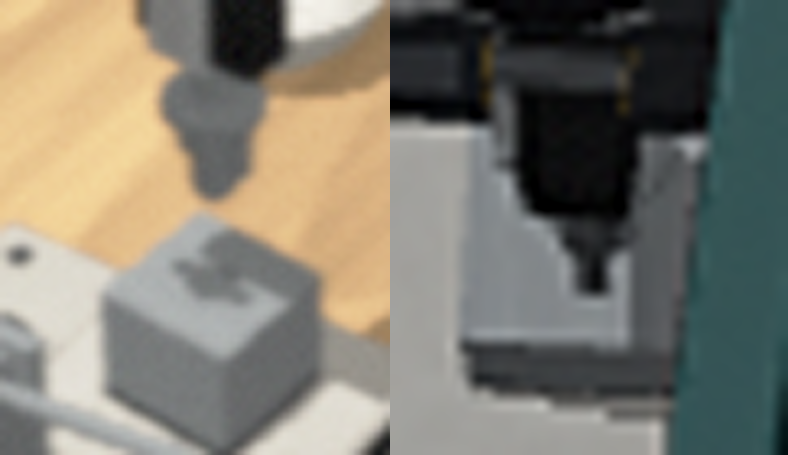

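View pics/c6d.png

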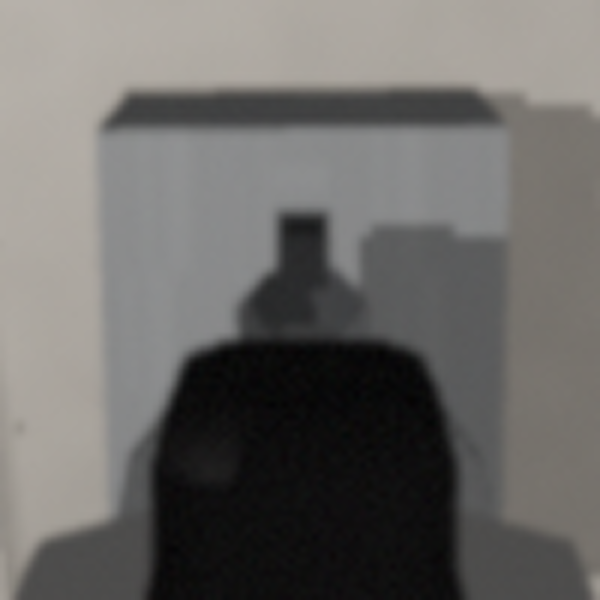

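All three lumps are visible in the hopper, and the slot is centred with the grip bar in the wrist view (crop 302 vs 305). The visible bar end is its lower edge, so I'll recompute the offset along the bar.

```bash
python3 - <<'E'
from h import *
w=load('wrist6');o=robot.get_obs();R=R_of(o);tp=o['tool_pos']
for v in (196,197,198):
  p=onz(w,317.8,v,tp[2]+.0014); q=R.T@(p-tp); print(v,'end rel tool',q.round(4),'centre z',q[2]+.028)
# slot end and hub in wrist: top of slot crop row 212 -> v
v=140+212/6;u=267+302/6;print('slot end',onz(w,u,v,.110),'rel',(R.T@(onz(w,u,v,.110)-tp)).round(4))
v=140+305/6
for uu in(238,370):print('bore side',onz(w,267+uu/6,v,.110))
a=onz(w,267+102/6,140+128/6,.110);b=onz(w,267+505/6,140+128/6,.110);print('hub far edge',a,b,np.degrees(np.arctan2(-(b-a)[0],-(b-a)[1])*-1))
# depth cloud of end face
C=cloud(w);print(((C[196:206:2,318]-tp)@R).round(4))
# side view nose: silhouette vs predicted axis
s=load('side6');
for z in(.157,.165,.19):print(z,proj(s,(*tp[:2],z)))
c=load('side4')
print('hub ctr in side',proj(s,(.5855,-.0045,.110)))
E
```

```text
196 end rel tool [-0.0014  0.0007 -0.0262] centre z 0.0018478702996936776
197 end rel tool [-0.0014  0.0007 -0.0256] centre z 0.0024010036841109784
198 end rel tool [-0.0014  0.0007 -0.025 ] centre z 0.0029549231626647687
slot end [ 0.60356352 -0.0066493   0.11      ] rel [ 0.1137  0.0007 -0.0183]
bore side [0.58996197 0.00320511 0.11      ]
bore side [ 0.58937974 -0.01627963  0.11      ]
hub far edge [0.61670612 0.02190305 0.11      ] [ 0.61497573 -0.03636938  0.11      ] -1.7008906631719705
[[-0.0068  0.0008 -0.0274]
 [-0.0105  0.0007 -0.0272]
 [-0.014   0.0007 -0.027 ]
 [-0.0195  0.0007 -0.0273]
 [-0.023   0.0007 -0.0272]]
0.157 (np.float64(301.9804611309019), np.float64(198.82360515661796))
0.165 (np.float64(301.9432901023555), np.float64(196.29145671515198))
0.19 (np.float64(301.8250267218329), np.float64(188.23517077463757))
hub ctr in side (np.float64(301.92323770936287), np.float64(213.45161444965044))
```

The shaft centre is within 1 mm of the bore along x, level in y, and the keys at −1.6° match the hub's −1.7°. I'll descend in stages.

Call:
drive_tool --commands '[[[0.03, 0, -0.004, 0], [0.05, 0, 0, 0], [0.05, 0, 0, 0], [0.03, 0, 0, 0], [0.02, 0, 0, 0], [0.02, 0, 0, 0], [0.02, 0, 0, 0], [0, 0, 0, 0], [0, 0, 0, 0]]]'

```text
time: 16.5
tool_pos: [0.5865, -0.0044, 0.1692]
ee_rot: [2.973, 1.57, -0.197]
wrist_force: [0.1, 0.4, -3.5]
width: 0.0238
```

```bash
python3 - <<'E'
from h import *
o=robot.get_obs();print(o['time'],o['tool_pos'],jaw(R_of(o)),o['wrist_force'],o['wrist_torque'],o['width'])
s=snap('side','side7');w=snap('wrist','wrist7')
a=cv2.resize(s['pixels'][170:240,270:330,::-1],(390,455),interpolation=2);b=cv2.resize(w['pixels'][140:240,267:367,::-1],(455,455),interpolation=2);cv2.imwrite('pics/c7.png',np.hstack([a,b])[:,:800])
E
```

```text
16.5 [ 0.5864893  -0.00438796  0.16921929] -91.62906928806157 [ 0.11749822  0.37682085 -3.50205016] [ 0.00055272 -0.02400021 -0.01227805] 0.023792475030286243
```

View pics/c7.png

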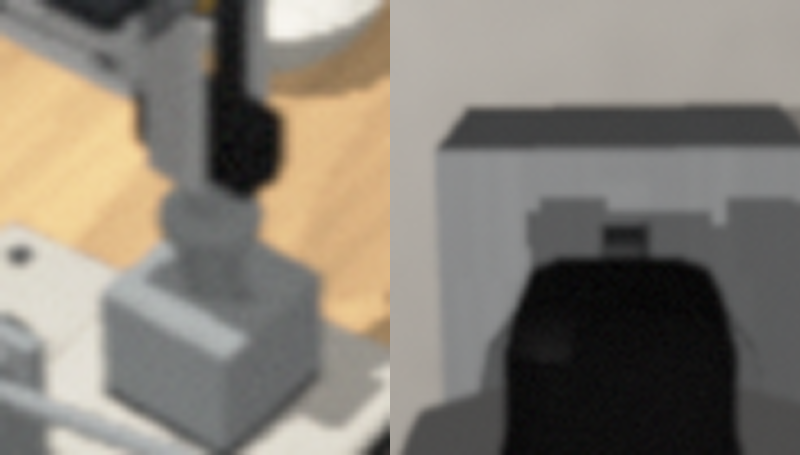

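The nose is inside the bore with no contact force beyond the shaft's weight, and the slot is still straight ahead of the bar. Continuing down.

Call:
drive_tool --commands '[[[0.012, 0, 0, 0], [0.012, 0, 0, 0], [0.012, 0, 0, 0], [0.012, 0, 0, 0], [0.012, 0, 0, 0], [0, 0, 0, 0]]]'

```text
time: 17.2
tool_pos: [0.5861, -0.0045, 0.1532]
ee_rot: [0.284, 1.57, -2.886]
wrist_force: [0.1, -1.3, -3.1]
width: 0.0236
```

The keys have slipped in, about 25 mm deep with almost no force. Now pressing towards home.

Call:
drive_tool --commands '[[[0.012, 0, 0, 0], [0.012, 0, 0, 0], [0.012, 0, 0, 0], [0.01, 0, 0, 0], [0, 0, 0, 0], [0, 0, 0, 0]]]'

```text
time: 17.8
tool_pos: [0.5865, -0.0044, 0.1435]
ee_rot: [3.037, 1.57, -0.133]
wrist_force: [-1.8, 1.1, 4.3]
width: 0.0235
```

Call:
drive_tool --commands '[[[0.008, 0, 0, 0], [0.008, 0, 0, 0], [0.008, 0, 0, 0], [0, 0, 0, 0], [0, 0, 0, 0]]]'

```text
time: 18.3
tool_pos: [0.5866, -0.0044, 0.1376]
ee_rot: [3.023, 1.57, -0.147]
wrist_force: [-2.2, 0.4, 7.8]
width: 0.0238
```

Call:
drive_tool --commands '[[[0.004, 0, 0, 0], [0.004, 0, 0, 0], [0, 0, 0, 0], [0, 0, 0, 0]]]'

```text
time: 18.7
tool_pos: [0.5867, -0.0044, 0.1375]
ee_rot: [3.027, 1.568, -0.143]
wrist_force: [-5.4, 0.3, 14.4]
width: 0.0238
```

The force climbs while z stays at 0.1375 (I predicted 0.1376), so the collar is on the hub. I'll verify with pictures.

```bash
python3 - <<'E'
from h import *
o=robot.get_obs();print(o['time'],o['tool_pos'],jaw(R_of(o)),o['wrist_force'],o['wrist_torque'],o['width'])
s=snap('side','side8');w=snap('wrist','wrist8');o=robot.get_obs();print(o['tool_pos'],o['wrist_force'])
a=cv2.resize(s['pixels'][160:300,190:340,::-1],(400,373),interpolation=2);b=cv2.resize(w['pixels'][60:280,0:380,::-1],(400,373),interpolation=2);cv2.imwrite('pics/c8.png',np.hstack([a,b])[:,:800])
E
```

```text
18.7 [ 0.58665301 -0.0043993   0.13753006] -91.62852212094363 [-5.40283714  0.32093727 14.44935632] [ 0.19278549  1.28684801 -0.02881833] 0.023777766792656908
[ 0.58665198 -0.00439579  0.13753556] [-4.49168424  0.51343154 12.39696188]
```

View pics/c8.png

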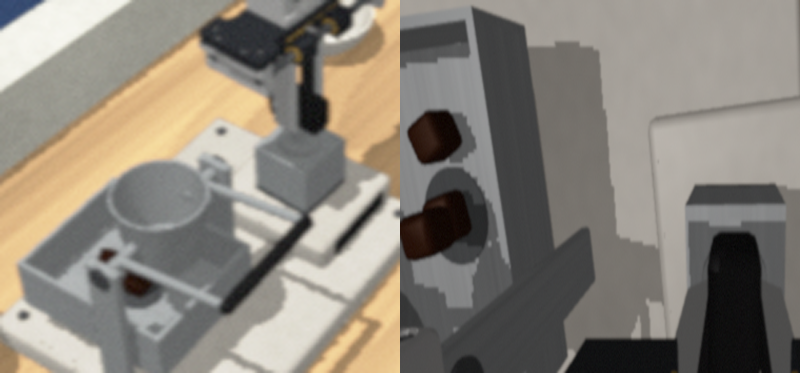

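The pot is upright, all three lumps are in the hopper and the collar is on the hub. The press force is steady, so I'll hand in.

```bash
python3 - <<'E'
from bench import robot
print(robot.close_job()); o=robot.get_obs();print(o['time'],o['tool_pos'],o['wrist_force'],o['width'])
E
```

```text
the job is handed in; nothing more can be done
None
the job is handed in; nothing more can be done
```

The mill is ready and I handed the job in at about 18.8 s. I tipped the pot over by the bail to about 2.3 rad, and all three lumps fell into the hopper before I swung it back upright. I then lifted the shaft from its stand, turned the keys to the slot, and pressed it home. The arm is still gripping it and pushing down.

**Last checks**
- **Pot and lumps:** the last pictures show the pot upright and all three lumps on the hopper floor.
- **Shaft depth:** the tool stopped at z = 0.1375 m; I had worked out 0.1376 m for home. The upward force there rose to 12–14 N, so the collar is on the hub. I couldn't read the seat joint directly.
- **Keys:** they stand at −1.6°, and I measured the slot at −1.7° in the wrist view. The top and side views gave −1.0° and −2.2°.
- **Grip:** the fingers hold the 24 mm bar at an opening of 23.8 mm.

**Disagreements**
- The cameras differed by 2–3 mm on where the shaft stood and by up to about 2 mm on the bore. I relied on the wrist view for the final fit.
- About 5 N of sideways force stayed on the tool at the end.
- I did not measure the other kitchen things again at the end. I noticed no unexpected contact along the way.

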